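# Clamp a freshly laminated mallet head

### The job

Lift the striped mallet head up and off its peg, set it down upright and square in the bench clamp with the eye facing the anvil, and let go of it only once it stands. Then pump the orange trigger towards the black handle until the red pad pushes the head against the anvil and is itself pressed in about half of its 16 mm spring travel, never nearly to its stop, which would crush the glue joint; move the jaw only with the trigger, leave the other things where they are, and finish while still holding the trigger squeezed, because the pressure is lost when it is let go.

Things in the scene. Friction and masses are not known exactly. Their poses are not given: they have to be found in the camera images.
- head_mid (a point): centre of the loose mallet head, a wooden block 36 mm thick (its x), 60 wide (y), 80 tall (z, up), dark-light-dark layers across x, 0.12 kg. An eye 26 mm wide, 30 tall runs through along x, from 5 mm below to 25 above this centre; it hangs by the eye's top on a peg. Grip from above on the two sides 60 mm apart (y). Either eye face may face the anvil
- peg (a point): on the axis of the head's peg (10 mm thick), 95 mm above the table. x: along the peg to its post (26 mm wide, 118 high, face 30 mm away); the peg points to -x, straight for 26 mm from here, then turns up: tip 8 mm higher, ending 39 mm from here. Raise the head 8 to 20 mm (14 best) to clear the tip, then draw it off along -x by 70 mm or more
- stand: the fixed stand of the head's peg: foot 90 x 90 x 12 mm, origin under the foot's centre, x axis as for peg. A second, like stand holds the ring; the two stands may have changed places
- clamp: trigger clamp fixed on a plywood base (320 x 100 x 12 mm). Origin on the table below the middle of the anvil's face; x runs from the anvil along the rod to trigger and handle, z up. Dark steel anvil (42 mm wide, top 80 mm above the table) on the -x side of x = 0; blue housing (54 mm wide, top 98 mm above the table) from x = 126 to 208 mm
- bay (a point): where to stand the head: on top of the base (12 mm above the table), 31 mm in front of the anvil's face, on the clamp's middle line; axes as clamp. A head standing here has its centre 40 mm above this point, 13 mm of air to the anvil and 15 to 31 mm to the pad. The pad slides the head to the anvil
- pad_face (a point): centre of the red pad's pushing face (40 mm wide, 50 mm tall, 43 mm above the table), facing the anvil; axes as clamp
- jaw_travel (a joint): travel of the steel jaw and toothed rod towards the anvil, m: 0 fully back, at most 0.066, starts at 0 to 0.016. Pulls of the trigger drive it; it stays when the trigger returns, held by a 5 N brake. Teeth every 5 mm: a full pull (0.4 rad) moves it up to 16 mm, and up to 5 mm of a pull is lost before a tooth catches; a jerky pull may skip a tooth
- jaw: the moving steel jaw with its rod and red pad; not to be touched by the robot
- pad (a joint): how far the red pad is pressed back into the jaw on its spring, m: 0 free, 0.016 against its stop; 1.5 N per mm. With the trigger let go it springs back to about 0.002
- trigger_travel (a joint): trigger angle, rad: 0 at rest (leaning away from the handle), 0.4 fully pulled to the handle; a spring of 3 N (rest) to 5 N (pulled) at the roller returns it
- trigger: the trigger lever, pivoted in the housing 85 mm above the table, 150 mm along x from the anvil
- trigger_top (a point): centre of the orange roller on the trigger's upper end (14 mm thick along the clamp's x, 40 mm wide along its y), 134 mm above the table, 50 mm above its pivot. Pulling moves it by 20 mm along the clamp's +x towards the handle. With the head clamped to half the pad's travel it takes about 14 N to hold it
- handle (a point): on the axis of the fixed upright black handle (18 mm thick, 96 to 156 mm above the table) at the roller's height; 47 mm from the resting roller's centre. Outer side of roller to outer side of handle: 63 mm at rest, 43 mm fully squeezed, so fingers from above can squeeze both, or push the roller alone
- ring_mid (a point): centre of the turned wooden ring (about 72 mm across, 18 mm thick) hanging on the other stand; leave alone
- goblet: turned goblet, 72 mm across, 150 mm tall, origin at its foot; leave alone
- tape: roll of tape lying flat, 104 mm across, 24 mm high; leave alone
- egg: wooden egg standing on its blunt end, 58 mm across, 75 mm tall; leave alone
- glue: yellow glue bottle, 56 mm across, 150 mm tall; leave alone
Things that resemble listed ones, but are neither listed nor needed, are in the scene too. What is shaped like the part that bears head_mid but blue or purple is not meant.

How it is judged:
On the way, in this order (a step that is already met when the one before it is completed fails the run):
1. the head is carried, lifted clear of its peg (contact force between the fingers and head above 1 N and distance between head_mid and peg above 0.06 m and contact force between head and stand below 0.1 N and height (world z) of head_mid above 0.065 m), for 0.1 s.
2. the head, still held, is set down upright and square on the clamp's base between anvil and pad (contact force between the fingers and head above 0.5 N and contact force between head and clamp above 0.1 N and x of head_mid in the frame of clamp between 0.015 and 0.06 m and y of head_mid in the frame of clamp between -0.015 and 0.015 m and z of head_mid in the frame of clamp between 0.046 and 0.058 m and angle between head_mid's own z axis and vertical below 0.1 rad and angle between the x axis of head_mid and the x axis of clamp, either way round below 0.2 rad).
3. the head stands there, let go, the pad still free (contact force between the fingers and head below 0.1 N and value of joint pad below 0.002 m and x of head_mid in the frame of clamp between 0.015 and 0.06 m and y of head_mid in the frame of clamp between -0.015 and 0.015 m and z of head_mid in the frame of clamp between 0.046 and 0.058 m and angle between head_mid's own z axis and vertical below 0.1 rad and angle between the x axis of head_mid and the x axis of clamp, either way round below 0.2 rad), for 0.1 s.
4. the jaw, driven by the trigger, presses the pad on the head (value of joint pad above 0.002 m and contact force between head and jaw above 2 N and y of head_mid in the frame of clamp between -0.015 and 0.015 m and z of head_mid in the frame of clamp between 0.046 and 0.058 m and angle between head_mid's own z axis and vertical below 0.1 rad and angle between the x axis of head_mid and the x axis of clamp, either way round below 0.2 rad), for 0.1 s.
At the end, for the whole second after the job is handed in: Head upright (6 deg), square (11 deg), within 15 mm of the clamp's middle line and 3.5 mm of the anvil; pad pressed in 5 to 11.5 mm with over 5 N; fingers still hold the trigger pulled with over 3 N and are off the head; other listed things within 30 mm of their starts (value of joint pad between 0.005 and 0.0115 m and contact force between head and jaw above 5 N and contact force between the fingers and trigger above 3 N and value of joint trigger_travel above 0.02 rad and x of head_mid in the frame of clamp between 0.015 and 0.0215 m and contact force between the fingers and head below 0.3 N and linear speed of head below 0.01 m/s and y of head_mid in the frame of clamp between -0.015 and 0.015 m and z of head_mid in the frame of clamp between 0.046 and 0.058 m and angle between head_mid's own z axis and vertical below 0.1 rad and angle between the x axis of head_mid and the x axis of clamp, either way round below 0.2 rad and distance of each of ring_mid, goblet, tape, egg, glue from where it was at the start of the episode below 0.03 m); the arm keeps its last pose, push and grip.
It fails at once if the pad is pressed in by more than 14 mm: the glue joint is crushed (value of joint pad above 0.014 m).
It fails at once if the robot moves the jaw directly (contact force between any of the fingers, the arm and jaw above 3 N).
It fails at once if another thing is disturbed (moved over 30 mm) (distance of any of ring_mid, goblet, tape, egg, glue from where it was at the start of the episode above 0.03 m).
It also fails if it takes over 67 s, if anything falls off the work surface, if the arm or the gripper's body presses on something with over 40 N, if the wrist force passes 120 N, or if a joint passes its speed limit or range.

### The arm

A 6-joint arm with a two-finger parallel gripper is mounted at the origin on the work surface. World frame = base frame: x ahead of the robot, y to its left, z up, the work surface at z = 0. Lengths are in m, angles in rad, forces in N, time in s.
With the tool pointing down it reaches from about 0.25 to 0.775 m from the base axis. Payload 4 kg.
Tool frame: the origin (TCP) lies between the finger pads; the fingertips stand 14 mm ahead of it and the grasp point (between the pads) lies 5 mm behind it (tip_reach is the distance from the TCP to the fingertips, in m); z points along the fingers, y is the line along which they close (so a half turn about z gives the same grasp; the last joint's range is limited). The gripper opens to 94 mm and grips with 3 to 60 N. Pads are 16 mm wide; open, the fingers measure 119 mm over their backs; the gripper's body (75 mm by 177 mm) begins 78 mm behind the grasp point.
Start: joints at [-1.204, 0.087, 1.371, -0, 1.684, -0.103], TCP at [0.249, -0.49, 0.22] pointing down, gripper open.
Joint ranges: [-3.1, 3.1], [-0.76, 2.03], [0.27, 2.55], [-1.08, 4.22], [0.17, 2.65], [-2.57, 2.57]. Speed limits (rad/s): [2.79, 2.79, 3.14, 3.14, 3.14, 3.14].

### API

Orientations are given as [roll, pitch, yaw] about the fixed x, y, z axes, in that order (R = Rz(yaw) Ry(pitch) Rx(roll)).
In Python, from bench import * gives the robot as it stands. The module is installed in compiled form; this text tells all that it offers.
- The arm moves only by the tool servo_tool, never from a script. Its argument "targets" is a list of rows, each a list of 4 numbers: the shift along the tool's x, y, z in cm, then the turn about the tool's z in degrees. A call has 1 to 8 rows; each row is the pose to reach, as a shift and turn from the pose commanded when the call began, along the tool's axes at that moment; what a row does not reach only later rows make up. A row lasts 1/8 s, in which the tool goes at most 62.5 mm and 10.7 degrees, less where a joint would pass 70% of its speed; a pose out of reach is approached as far as the arm can. A call with a gripper value outside its range is refused whole. "claw" is the closure in counts, from 0 (fully open) to 255 (shut), set as the call begins (left out, the last holds). The fingers move at their own pace and stop on an object; the grip force is fixed at half the most. Time passes only in rows, so rows that repeat a pose let the fingers close. It gives the time, the measured TCP pose, the force, the opening and the grip force at its end, in the units of the state.
- get_obs(): the state, without advancing time (a new reading comes with each control period).
- snapshot(name): name is "scene" or "top" or "wrist"; returns the picture (420x560x3 uint8, blue, green, red); there is no depth.
- camera_model(name): a dict with "camera_matrix" (3x3 intrinsics, pixels), "k1" (the pictures are not rectified: a ray, as slopes to the right and down, at radius r is drawn at 1 + k1 r^2 times it, then the intrinsics apply), "camera_from_world" (4x4, takes a point from world to camera coordinates). Camera axes: x right, y up, looking along -z (the intrinsics and any distortion apply to the point x, -y, -z); pixel columns grow to the right and rows downward; lengths in m; the calibration is good to about 2 mm. A picture is of the moment at which its call begins: read the wrist's pose just before it. camera_model takes no time and is no camera call; for the wrist camera it gives the pose at the moment of the call.
- close_job(): hands the job in; it is judged then, once.
The state is a dict: "time": time; "joint_positions": joint angles; "qvel": joint speeds; "joint_torque": joint torques, N m; "tool_pos": TCP position; "ee_rot": TCP orientation; "wrist_force": force on the tool from outside, world axes, zero at the start; "wrist_torque": the same for the moment, N m; "width": finger opening in m; "finger_force": force on a finger pad.
Only numpy, scipy, OpenCV 4.12 (cv2) and the standard library are available. Lean on these libraries where they do the work, as an engineer would, in place of code of your own. Each camera call takes 0.05 s, during which the arm holds its last target. There are 200 camera calls.

## Working session

There is one attempt and no reset: what is moved stays moved. The work goes in short steps, Python scripts to look and compute and a tool call to move; the robot and the scene stay as the last step left them, time stands still between calls to the robot, and variables do not carry over. Pictures are saved under pics/ and viewed, at most 10 in all, crops included, and the job is handed in when it is done.

Besides the shell and the picture viewer there is one more tool, called after ">>>" by a JSON object that holds its "fn" and its "kwargs", one argument or row to a line. servo_tool: Moves the arm, as the interface text tells. Its arguments: {"type":"object","properties":{"targets":{"type":"array"},"claw":{"type":"number"}},"required":["targets"]}

```bash
mkdir -p pics; cat > h.py <<'E'
from bench import *
import numpy as np, cv2
def ray(n,u,v,cm=None):
    c=cm or camera_model(n);K=np.array(c["camera_matrix"]);T=np.array(c["camera_from_world"]);k=c["k1"]
    d=np.array([(u-K[0,2])/K[0,0],(v-K[1,2])/K[1,1]]);p=d.copy()
    for _ in range(20): p=d/(1+k*(p@p))
    R=T[:3,:3];return -R.T@T[:3,3], R.T@np.array([p[0],-p[1],-1])
def atz(n,u,v,z,cm=None):
    o,d=ray(n,u,v,cm);return o+d*(z-o[2])/d[2]
def proj(n,P,cm=None):
    c=cm or camera_model(n);K=np.array(c["camera_matrix"]);T=np.array(c["camera_from_world"])
    q=T[:3,:3]@np.array(P)+T[:3,3];s=np.array([q[0],-q[1]])/-q[2];s=s*(1+c["k1"]*(s@s))
    return K[0,0]*s[0]+K[0,2],K[1,1]*s[1]+K[1,2]
E
python3 - <<'E'
from h import *
for n in("scene","top"): cv2.imwrite(f"pics/{n}0.png",cv2.resize(snapshot(n),(784,588),interpolation=cv2.INTER_CUBIC)); c=camera_model(n);print(np.round(c["camera_matrix"],1).tolist(),np.round(np.linalg.inv(c["camera_from_world"])[:3],2).tolist())
print(get_obs())
E
```

```text
[[433.1, 0.0, 278.7], [0.0, 433.1, 217.3], [0.0, 0.0, 1.0]] [[0.27, -0.72, 0.63, 1.33], [0.96, 0.2, -0.18, -0.21], [0.0, 0.66, 0.75, 1.04]]
[[396.2, 0.0, 276.1], [0.0, 396.2, 209.9], [0.0, 0.0, 1.0]] [[0.03, 0.99, -0.12, 0.43], [-1.0, 0.03, -0.02, 0.01], [-0.01, 0.12, 0.99, 1.08]]
{'time': 0.1, 'joint_positions': array([-1.20408605e+00,  8.78852522e-02,  1.37203531e+00, -2.65749112e-05,
        1.68361918e+00, -1.03083455e-01]), 'qvel': array([-0.00011347, -0.00251106, -0.00379465, -0.00099877, -0.00023112,
        0.00163808]), 'joint_torque': array([ 2.59060747e-03, -3.41251838e+01, -3.03301477e+01,  7.20585301e-02,
        3.03743756e-02, -8.44311876e-05]), 'tool_pos': array([ 0.24881982, -0.48999283,  0.21845334]), 'ee_rot': array([-3.13965319e+00, -1.74084750e-04,  4.69790600e-01]), 'wrist_force': array([ 1.1554114 , -0.5265821 ,  0.12551538]), 'wrist_torque': array([0.02495285, 0.02515737, 0.01256208]), 'finger_force': 0.0, 'width': 0.09404851226819164}
```

View pics/scene0.png

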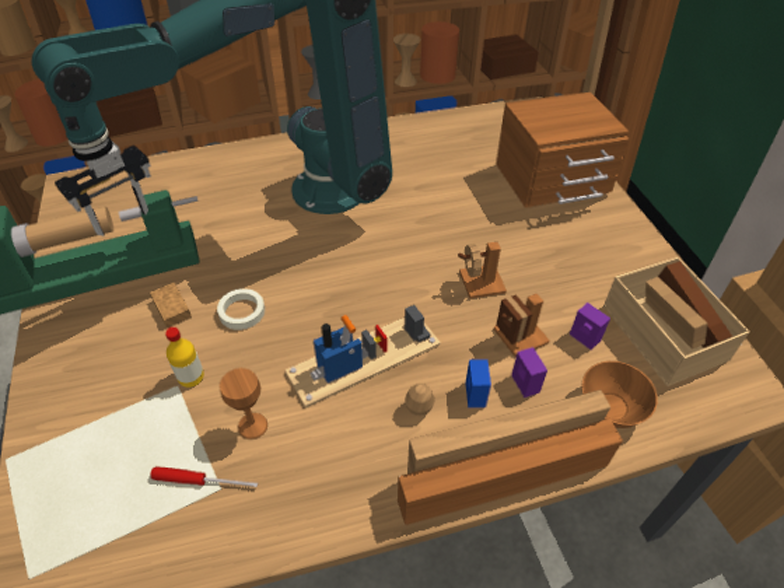

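View pics/top0.png

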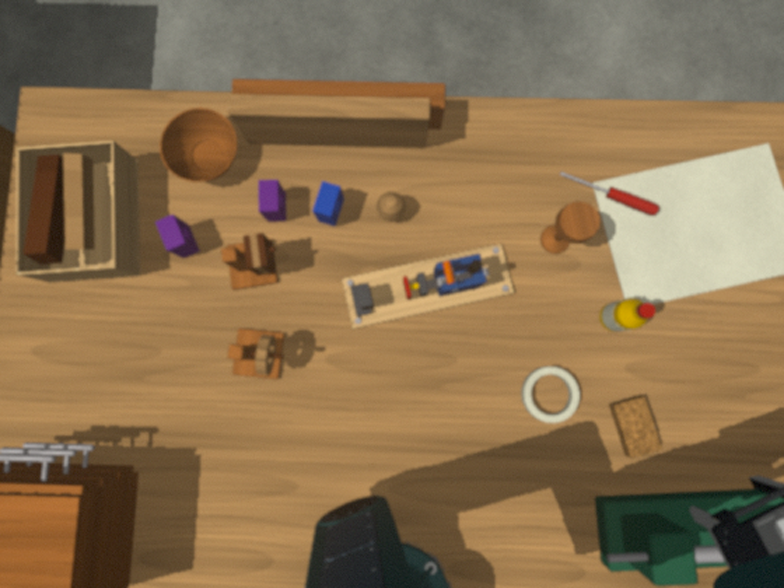

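The scene shows the striped head on its stand at about (512,318) in the scene view and (258,253) in the top view. The ring is on the other stand at scene (472,258), top (268,352). The purple blocks at scene (530,372) and (590,325) and the blue one at (478,382) are decoys. The clamp's anvil is at top (362,298) and its orange roller at top (450,272). I'll confirm these in one enlarged crop.

```bash
python3 - <<'E'
from h import *
t=snapshot("top");s=snapshot("scene")
def c(im,x,y,w,h): return cv2.resize(im[y:y+h,x:x+w],(400,300),interpolation=cv2.INTER_CUBIC)
# top crops: head x150-210,y160-205 ; clamp x240-373 y165-240
a=c(t,150,155,80,60);b=c(s,330,195,80,60);d=c(t,240,160,133,100);e=c(s,200,205,120,90)
cv2.imwrite("pics/crop.png",np.vstack([np.hstack([a,b]),np.hstack([d,e])]))
E
```

```text
(no output)
```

View pics/crop.png

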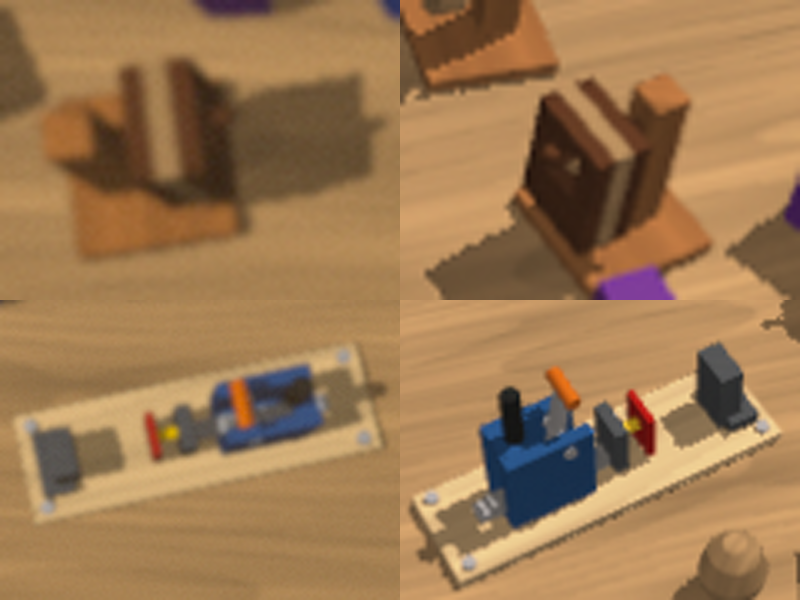

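The crop confirms it: the dark-light-dark block hangs on its peg with the post to its left in the top view. In the top crop its top corners are (122,68), (188,60), (207,175) and (138,182). The clamp's base corners are (15,418), (357,345), (383,445) and (40,522).

```bash
python3 - <<'E'
from h import *
H=[atz("top",150+.2*u,155+.2*v,.115)[:2] for u,v in [(122,68),(188,60),(207,175),(138,182)]]
H=np.array(H);print("head",H.mean(0),[np.linalg.norm(H[i]-H[(i+1)%4]) for i in range(4)])
dx=(H[0]+H[3]-H[1]-H[2]);print("head x yaw",np.degrees(np.arctan2(dx[1],dx[0])));dy=H[0]+H[1]-H[2]-H[3];print("y dir",np.degrees(np.arctan2(dy[1],dy[0])))
F=np.array([atz("top",150+.2*u,155+.2*v,.118)[:2] for u,v in [(45,108),(90,100),(95,145),(50,155)]]);print("post",F.mean(0))
k=.3325
B=np.array([atz("top",240+k*u,160+k*(v-300),.012)[:2] for u,v in [(15,418),(357,345),(383,445),(40,522)]])
print("base",B,[np.linalg.norm(B[i]-B[(i+1)%4]) for i in range(4)]);d=B[1]+B[2]-B[0]-B[3];yaw=np.arctan2(d[1],d[0]);print("clamp yaw",np.degrees(yaw))
A=np.array([atz("top",240+k*u,160+k*(v-300),.08)[:2] for u,v in [(37,433),(72,430)]]);print("anvil top edge",A)
A=np.array([atz("top",240+k*u,160+k*(v-300),.08)[:2] for u,v in [(72,430),(78,467)]]);print("anvil face top corners",A)
R=np.array([atz("top",240+k*u,160+k*(v-300),.138)[:2] for u,v in [(238,380),(247,425)]]);print("roller",R)
R=np.array([atz("top",240+k*u,160+k*(v-300),.068)[:2] for u,v in [(149,413),(158,460)]]);print("pad ",R)
# use scene for handle/roller: crop e scale .3
for nm,u,v,z in [("roller c scene",562,387,.134),("handle top scene",510,394,.156),("anvil topcentre",718,355,.08)]: print(nm,atz("scene",200+.3*(u-400),205+.3*(v-300),z)[:2])
print(camera_model("wrist")["camera_from_world"])
E
```

```text
head [0.62155848 0.26088706] [np.float64(0.03314511838003364), np.float64(0.059215835072833345), np.float64(0.034350739630632454), np.float64(0.05845873074432062)]
head x yaw 97.96809107388565
y dir 11.798117838586462
post [0.61676498 0.30649835]
base [[ 0.59050167  0.1142682 ]
 [ 0.66593717 -0.19468781]
 [ 0.57483439 -0.21838639]
 [ 0.49681455  0.08817064]] [np.float64(0.31803195959121705), np.float64(0.09413468315306836), np.float64(0.3163294352647491), np.float64(0.0972540985311632)]
clamp yaw -76.00081458039446
anvil top edge [[0.56821161 0.08837985]
 [0.5715807  0.05876905]]
anvil face top corners [[0.5715807  0.05876905]
 [0.54017793 0.05266518]]
roller [[ 0.60763089 -0.07585731]
 [ 0.57141    -0.08360562]]
pad  [[ 0.58974477 -0.00630461]
 [ 0.54933986 -0.01500629]]
roller c scene [ 0.59366042 -0.07829679]
handle top scene [ 0.60759663 -0.12264955]
anvil topcentre [0.55088511 0.06951575]
[[ 4.53226328e-01 -8.91395477e-01  9.07391230e-06 -5.50761971e-01]
 [ 8.56779459e-01  4.35623148e-01 -2.75973607e-01  2.90639692e-02]
 [ 2.45997672e-01  1.25086279e-01  9.61165214e-01 -3.91191066e-01]
 [ 0.00000000e+00  0.00000000e+00  0.00000000e+00  1.00000000e+00]]
```

>>> {"fn": "servo_tool", "kwargs": {
  "targets": [
    [0,0,-4,0],
    [33.5,-25,-4,-73],
    [33.5,-25,-4,-73],
    [33.5,-25,-4,-73],
    [33.5,-25,-4,-73],
    [33.5,-25,-4,-73],
    [33.5,-25,-4,-73],
    [33.5,-25,-4,-73]
  ]
}}

```text
time: 1.2
tool_pos: [0.4351, -0.1134, 0.2595]
ee_rot: [3.141, 0.0, 1.751]
wrist_force: [0.9, -0.9, 0.9]
width: 0.0941
finger_force: 0.0
```

>>> {"fn": "servo_tool", "kwargs": {
  "targets": [
    [33.7,24.9,0,0],
    [33.7,24.9,0,0],
    [33.7,24.9,0,0],
    [33.7,24.9,0,0],
    [33.7,24.9,0,0],
    [33.7,24.9,0,0],
    [33.7,24.9,3,0],
    [33.7,24.9,3,0]
  ]
}}

```text
time: 2.2
tool_pos: [0.6206, 0.2613, 0.2234]
ee_rot: [-3.132, 0.001, 1.748]
wrist_force: [-0.8, -0.4, -0.4]
width: 0.094
finger_force: 0.0
```

```bash
python3 - <<'E'
from h import *
print(get_obs()["tool_pos"],get_obs()["ee_rot"]);c=camera_model("wrist");import pickle
im=snapshot("wrist");pickle.dump(c,open("w1.pkl","wb"));print([proj("wrist",(.6215,.261,.115),c)])
cv2.imwrite("pics/w1.png",cv2.resize(im,(784,588),interpolation=cv2.INTER_CUBIC))
E
```

```text
[0.62062626 0.26133507 0.22341631] [-3.13239779e+00  9.89329825e-04  1.74768656e+00]
[(np.float64(284.0617207220345), np.float64(213.37280682651812))]
```

View pics/w1.png

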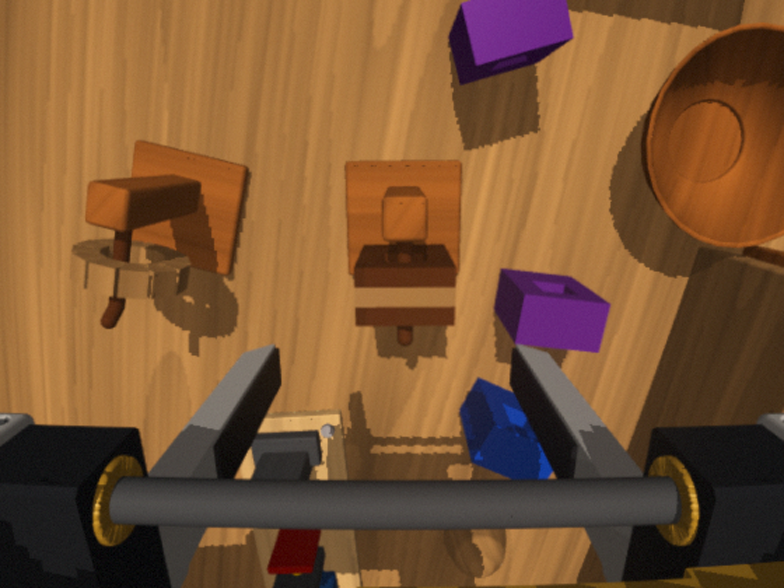

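The wrist view shows the head's top face with corners at about (355,268), (455,268), (455,325) and (355,325). It is square to the tool.

```bash
python3 - <<'E'
from h import *
import pickle
c=pickle.load(open("w1.pkl","rb"))
H=np.array([atz("wrist",u/1.4,v/1.4,.115,c)[:2] for u,v in [(355,268),(455,268),(455,325),(355,325)]])
print(H.mean(0),[np.linalg.norm(H[i]-H[(i+1)%4]) for i in range(4)])
d=H[1]+H[2]-H[0]-H[3];print(np.degrees(np.arctan2(d[1],d[0])))
y=get_obs()["ee_rot"][2];e=H.mean(0)-get_obs()["tool_pos"][:2];print("tool dx,dy",e@[np.cos(y),np.sin(y)],e@[np.sin(y),-np.cos(y)])
A=np.array([atz("wrist",u/1.4,v/1.4,.08,c)[:2] for u,v in [(253,467),(318,465)]]);print(A)
E
```

```text
[0.6255716  0.26283009] [np.float64(0.05843944471051325), np.float64(0.03528221743447929), np.float64(0.060489469457132336), np.float64(0.03531918136051451)]
10.31120612012367
tool dx,dy 0.0022172694063683556 0.005103049834365727
[[0.53860363 0.09957327]
 [0.5873298  0.11113303]]
```

>>> {"fn": "servo_tool", "kwargs": {
  "claw": 48,
  "targets": [
    [0.2,0.5,3,0],
    [0.2,0.5,6,0],
    [0.2,0.5,8,0],
    [0.2,0.5,10,0],
    [0.2,0.5,12,0],
    [0.2,0.5,13.4,0],
    [0.2,0.5,13.4,0],
    [0.2,0.5,13.4,0]
  ]
}}

```text
time: 3.25
tool_pos: [0.6268, 0.2621, 0.0963]
ee_rot: [3.14, -0.0, 1.744]
wrist_force: [-0.4, 0.7, 0.1]
width: 0.076
finger_force: 0.0
```

>>> {"fn": "servo_tool", "kwargs": {
  "targets": [
    [0,0,0.9,0],
    [0,0,0.9,0]
  ]
}}

```text
time: 3.5
tool_pos: [0.626, 0.2617, 0.0857]
ee_rot: [-3.14, 0.0, 1.744]
wrist_force: [-0.2, -0.5, 0.4]
width: 0.076
finger_force: 0.0
```

>>> {"fn": "servo_tool", "kwargs": {
  "claw": 255,
  "targets": [
    [0,0,0,0],
    [0,0,0,0],
    [0,0,0,0],
    [0,0,0,0],
    [0,0,0,0],
    [0,0,0,0]
  ]
}}

```text
time: 4.25
tool_pos: [0.6264, 0.2619, 0.0867]
ee_rot: [3.141, 0.0, 1.744]
wrist_force: [0.5, -0.3, 1.2]
width: 0.06
finger_force: 30.0
```

Gripped with a 60 mm opening. Raise 14 mm, then draw off.

>>> {"fn": "servo_tool", "kwargs": {
  "targets": [
    [0,0,-0.5,0],
    [0,0,-1,0],
    [0,0,-1.4,0],
    [0,0,-1.4,0],
    [0,0,-1.4,0]
  ]
}}

```text
time: 4.88
tool_pos: [0.6263, 0.2618, 0.1003]
ee_rot: [-3.141, 0.0, 1.744]
wrist_force: [-0.1, 0.5, -1.4]
width: 0.0597
finger_force: 30.0
```

>>> {"fn": "servo_tool", "kwargs": {
  "targets": [
    [-1,0,0,0],
    [-2.5,0,0,0],
    [-4,0,0,0],
    [-5.5,0,0,0],
    [-7,0,0,0],
    [-8,0,0,0],
    [-8,0,0,0]
  ]
}}

```text
time: 5.75
tool_pos: [0.6403, 0.1821, 0.1005]
ee_rot: [3.142, -0.0, 1.743]
wrist_force: [0.2, 1.2, -0.5]
width: 0.0599
finger_force: 30.0
```

>>> {"fn": "servo_tool", "kwargs": {
  "targets": [
    [0,0,-5,0],
    [0,0,-9,0],
    [-5,-3.6,-10,-4],
    [-10,-7.3,-10,-4],
    [-14,-10.2,-10,-4],
    [-14,-10.2,-10,-4],
    [-14,-10.2,-10,-4]
  ]
}}

```text
time: 6.62
tool_pos: [0.564, 0.0283, 0.2008]
ee_rot: [3.14, -0.001, 1.814]
wrist_force: [-0.5, -0.1, -1.1]
width: 0.06
finger_force: 30.0
```

```bash
python3 - <<'E'
from h import *
print(get_obs()["tool_pos"],get_obs()["ee_rot"]);c=camera_model("wrist");import pickle
im=snapshot("wrist");pickle.dump(c,open("w2.pkl","wb"))
cv2.imwrite("pics/w2.png",cv2.resize(im,(784,588),interpolation=cv2.INTER_CUBIC))
E
```

```text
[0.56404046 0.02829699 0.20077674] [ 3.14047994e+00 -6.04410495e-04  1.81406329e+00]
```

View pics/w2.png

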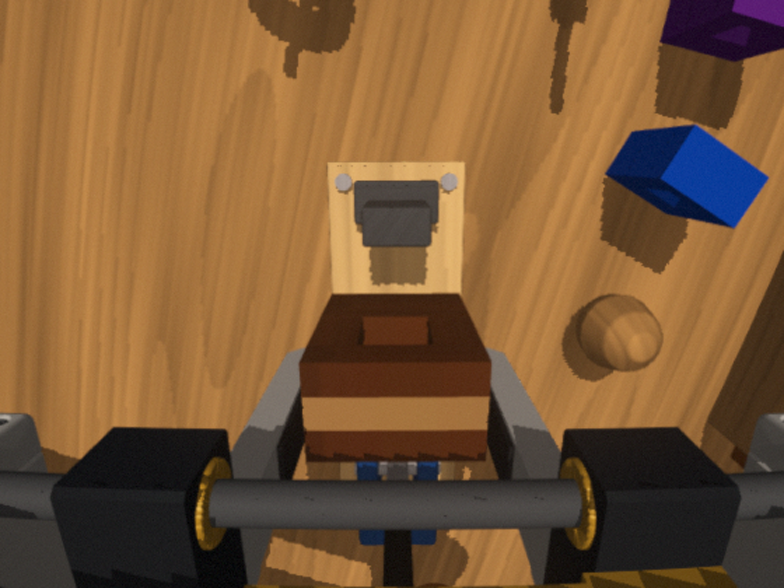

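The view shows the anvil top's front edge from (363,247) to (431,247), base edges (328,163)–(333,293) and (465,163)–(461,293), and the held head square to them.

```bash
python3 - <<'E'
from h import *
import pickle
c=pickle.load(open("w2.pkl","rb"))
W=lambda u,v,z:atz("wrist",u/1.4,v/1.4,z,c)[:2]
a,b=W(363,247,.08),W(431,247,.08);print("anvil",a,b,np.linalg.norm(a-b))
L=[W(328,163,.012),W(333,293,.012)];R=[W(465,163,.012),W(461,293,.012)]
for q in(L,R): d=q[1]-q[0];print(np.degrees(np.arctan2(d[1],d[0])))
fw=np.degrees(np.arctan2(*(R[0]-L[0])[::-1]));print("front edge",fw)
yaw=np.radians(fw-90);x=np.array([np.cos(yaw),np.sin(yaw)]);m=(L[0]+R[0])/2;print("base end mid",m,np.linalg.norm(L[0]-R[0]))
o=(a+b)/2; y=np.array([-x[1],x[0]]);print("lateral anvil vs base",(o-m)@y,"along",(o-m)@x)
o2=m+x*((o-m)@x);o2=(o+o2)/2;bay=o2+.031*x;ob=get_obs();e=bay-ob["tool_pos"][:2];t=ob["ee_rot"][2]
print("bay",bay,"tool dx,dy",e@[np.cos(t),np.sin(t)],e@[np.sin(t),-np.cos(t)],"tool yaw",np.degrees(t))
H=np.array([W(303,362,.152),W(489,362,.152),W(487,458,.152),W(307,458,.152)]);print("head",H.mean(0),[np.linalg.norm(H[i]-H[(i+1)%4]) for i in range(4)])
E
```

```text
anvil [0.53864832 0.05140824] [0.57847169 0.06130767] 0.041035351647128356
-75.80987855829548
-75.69148029363099
front edge 13.979619770546513
base end mid [0.54677347 0.10371169] 0.09806002880147674
lateral anvil vs base -2.1221051133418767e-06 along 0.048798557791972175
bay [0.56604992 0.02627638] tool dx,dy -0.002760928058118116 0.0012246119597870211 tool yaw 103.98833407543836
head [ 0.57508552 -0.01233719] [np.float64(0.09030348506533745), np.float64(0.05443808106565144), np.float64(0.09367644752812723), np.float64(0.05434322650426312)]
```

>>> {"fn": "servo_tool", "kwargs": {
  "targets": [
    [-0.25,0.12,3,0],
    [-0.25,0.12,6,0],
    [-0.25,0.12,9,0],
    [-0.25,0.12,11,0],
    [-0.25,0.12,12.5,0],
    [-0.25,0.12,13.1,0],
    [-0.25,0.12,13.1,0]
  ]
}}

```text
time: 7.55
tool_pos: [0.5657, 0.0258, 0.0695]
ee_rot: [-3.142, 0.0, 1.814]
wrist_force: [0.0, 0.0, -0.5]
width: 0.0598
finger_force: 30.0
```

>>> {"fn": "servo_tool", "kwargs": {
  "targets": [
    [0,0,0.2,0],
    [0,0,0.4,0],
    [0,0,0.5,0],
    [0,0,0.5,0]
  ]
}}

```text
time: 8.05
tool_pos: [0.5655, 0.0253, 0.0645]
ee_rot: [3.142, 0.0, 1.814]
wrist_force: [0.5, -0.0, -2.1]
width: 0.0599
finger_force: 30.0
```

>>> {"fn": "servo_tool", "kwargs": {
  "targets": [
    [0,0,0.05,0],
    [0,0,0.1,0],
    [0,0,0.1,0]
  ]
}}

```text
time: 8.43
tool_pos: [0.5657, 0.0254, 0.0637]
ee_rot: [3.141, 0.0, 1.814]
wrist_force: [-0.3, -0.9, -0.1]
width: 0.0598
finger_force: 30.0
```

>>> {"fn": "servo_tool", "kwargs": {
  "targets": [
    [0,0,0.05,0],
    [0,0,0.1,0],
    [0,0,0.1,0]
  ]
}}

```text
time: 8.8
tool_pos: [0.5656, 0.0254, 0.0637]
ee_rot: [3.141, 0.0, 1.814]
wrist_force: [-2.7, -0.6, 5.1]
width: 0.06
finger_force: 30.0
```

In contact with the base (5 N). Release.

>>> {"fn": "servo_tool", "kwargs": {
  "claw": 38,
  "targets": [
    [0,0,0,0],
    [0,0,0,0],
    [0,0,0,0],
    [0,0,0,0]
  ]
}}

```text
time: 9.3
tool_pos: [0.5654, 0.0254, 0.0622]
ee_rot: [-3.141, -0.0, 1.814]
wrist_force: [0.5, -0.3, -0.1]
width: 0.0798
finger_force: 0.0
```

>>> {"fn": "servo_tool", "kwargs": {
  "targets": [
    [0,0,-2,0],
    [0,0,-5,0],
    [0,0,-9,0],
    [0,0,-14,0],
    [-5,0,-17,0],
    [-10,0,-17,0],
    [-10,0,-17,0]
  ]
}}

```text
time: 10.18
tool_pos: [0.59, -0.0747, 0.2323]
ee_rot: [-3.142, 0.001, 1.809]
wrist_force: [-0.0, 0.4, -0.7]
width: 0.08
finger_force: 0.0
```

```bash
python3 - <<'E'
from h import *
print(get_obs()["tool_pos"],get_obs()["ee_rot"]);c=camera_model("wrist");import pickle
im=snapshot("wrist");pickle.dump(c,open("w3.pkl","wb"))
x=np.array([np.cos(np.radians(-76)),np.sin(np.radians(-76))]);o=np.array([.566,.0263])-.031*x
for d,z in[(.140,.134),(.187,.156)]: p=o+d*x;print(d,p,np.array(proj("wrist",(*p,z),c))*1.4)
cv2.imwrite("pics/w3.png",cv2.resize(im,(784,588),interpolation=cv2.INTER_CUBIC))
E
```

```text
[ 0.59001086 -0.07472979  0.23227901] [-3.14150241e+00  8.79307543e-04  1.80906632e+00]
0.14 [ 0.59236949 -0.07946223] [396.81782617 311.40077576]
0.187 [ 0.60373982 -0.12506613] [397.34263088 402.95171938]
```

View pics/w3.png

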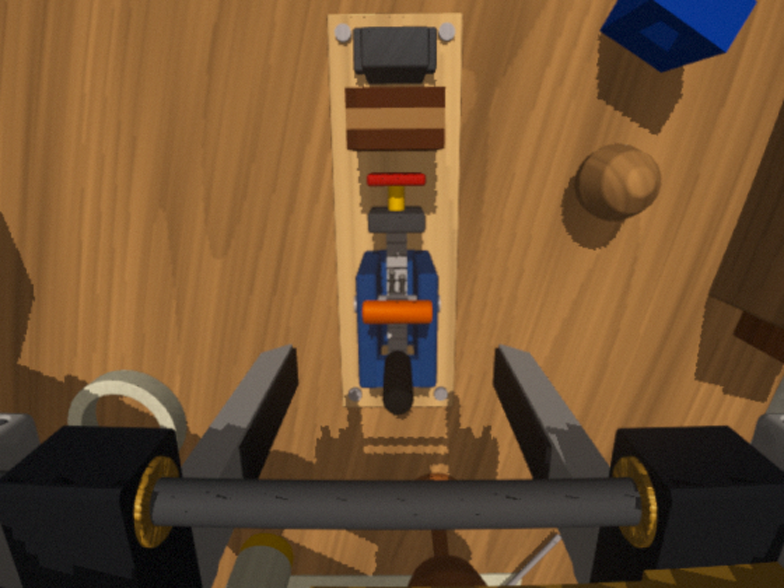

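The head stands square. The roller is at (397,311), exactly where the model predicts it, and the handle is at (398,400). I'll push the roller with closed fingers from its anvil side.

>>> {"fn": "servo_tool", "kwargs": {
  "claw": 255,
  "targets": [
    [2.3,0.1,0,0],
    [2.3,0.1,0,0],
    [2.3,0.1,0,0],
    [2.3,0.1,0,0],
    [2.3,0.1,3,0],
    [2.3,0.1,6,0],
    [2.3,0.1,9.3,0],
    [2.3,0.1,9.3,0]
  ]
}}

```text
time: 11.22
tool_pos: [0.5829, -0.0489, 0.1361]
ee_rot: [-3.135, -0.003, 1.813]
wrist_force: [0.3, 0.0, 0.9]
width: 0.0035
finger_force: 0.0
```

>>> {"fn": "servo_tool", "kwargs": {
  "targets": [
    [-0.3,0,0,0],
    [-0.6,0,0,0],
    [-0.9,0,0,0],
    [-1.2,0,0,0],
    [-1.4,0,0,0],
    [-1.6,0,0,0],
    [-1.6,0,0,0]
  ]
}}

```text
time: 12.1
tool_pos: [0.589, -0.0639, 0.14]
ee_rot: [3.141, -0.001, 1.814]
wrist_force: [-2.0, 3.8, 2.9]
width: 0.0005
finger_force: 2.0
```

>>> {"fn": "servo_tool", "kwargs": {
  "targets": [
    [-0.25,0,0,0],
    [-0.5,0,0,0],
    [-0.75,0,0,0],
    [-1.0,0,0,0],
    [-1.25,0,0,0],
    [-1.5,0,0,0],
    [-1.75,0,0,0],
    [-1.9,0,0,0]
  ]
}}

```text
time: 13.1
tool_pos: [0.5937, -0.0811, 0.1406]
ee_rot: [3.14, -0.003, 1.815]
wrist_force: [-1.8, 7.6, 5.8]
width: 0.0009
finger_force: 3.7
```

```bash
python3 - <<'E'
from h import *
o=get_obs();print(o["tool_pos"],o["wrist_force"]);c=camera_model("wrist");import pickle
im=snapshot("wrist");pickle.dump(c,open("w4.pkl","wb"));cv2.imwrite("pics/raw4.png",im)
cv2.imwrite("pics/w4.png",cv2.resize(im,(784,588),interpolation=cv2.INTER_CUBIC))
E
```

```text
[ 0.5937022  -0.08112783  0.14064537] [-1.77544851  7.56801326  5.80765233]
```

View pics/w4.png

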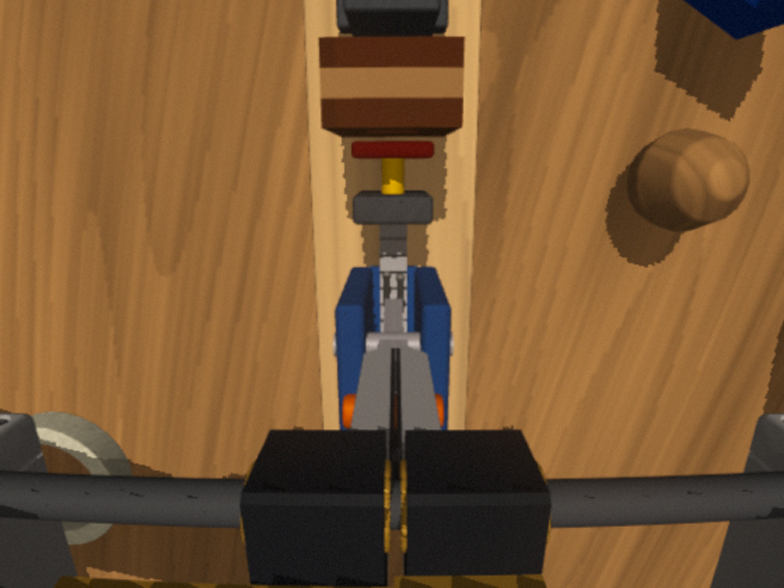

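```bash
cat >> h.py <<'E'
X=np.array([.2419,-.9703]);O=np.array([.566,.0263])-.031*X
def cx(v,z,c,u=394): return round(float((atz("wrist",u/1.4,v/1.4,z,c)[:2]-O)@X)*1000,1)
E
python3 - <<'E'
from h import *
import pickle
c=pickle.load(open("w4.pkl","rb"))
print("head back",cx(128,.092,c),"front",cx(37,.092,c),"anvil",cx(33,.08,c),"pad front",cx(141,.068,c),"pad back",cx(157,.068,c),"jaw front",[cx(192,z,c) for z in(.06,.068,.075)])
c=pickle.load(open("w3.pkl","rb"))
print("before: pad front",cx(173,.068,c),"back",cx(187,.068,c),"jaw",cx(208,.068,c),"head",cx(87,.092,c),cx(150,.092,c))
E
```

```text
head back 49.1 front 13.1 anvil 8.7 pad front 53.6 pad back 61.0 jaw front [78.0, 77.5, 77.1]
before: pad front 64.2 back 73.4 jaw 87.4 head 13.3 49.7
```

>>> {"fn": "servo_tool", "kwargs": {
  "targets": [
    [0.5,0,0,0],
    [1.0,0,0,0],
    [1.5,0,0,0],
    [2.0,0,0.2,0],
    [2.3,0,0.3,0],
    [2.3,0,0.3,0]
  ]
}}

```text
time: 13.9
tool_pos: [0.5877, -0.0606, 0.1362]
ee_rot: [-3.141, 0.0, 1.814]
wrist_force: [-1.0, 0.6, 0.1]
width: 0.0005
finger_force: 0.0
```

>>> {"fn": "servo_tool", "kwargs": {
  "targets": [
    [-0.3,0,0,0],
    [-0.6,0,0,0],
    [-0.9,0,0,0],
    [-1.15,0,0,0],
    [-1.4,0,0,0],
    [-1.65,0,0,0],
    [-1.9,0,0,0],
    [-2.1,0,0,0]
  ]
}}

```text
time: 14.9
tool_pos: [0.5929, -0.0784, 0.1383]
ee_rot: [3.14, -0.005, 1.815]
wrist_force: [-2.9, 8.9, 6.3]
width: 0.0003
finger_force: 4.3
```

```bash
python3 - <<'E'
from h import *
import pickle
o=get_obs();print(o["tool_pos"],o["wrist_force"]);c=camera_model("wrist")
im=snapshot("wrist");pickle.dump(c,open("w5.pkl","wb"));cv2.imwrite("pics/raw5.png",im)
cv2.imwrite("pics/w5.png",cv2.resize(im[0:200,180:400],(792,720))[:600])
E
```

```text
[ 0.59293659 -0.07837582  0.13826207] [-2.9222952   8.88869981  6.26466488]
```

View pics/w5.png

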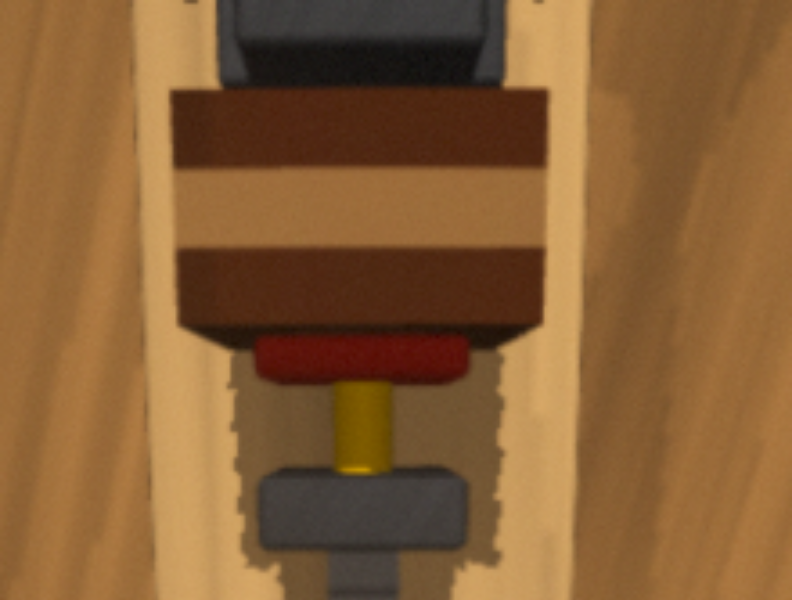

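The pad now touches the back of the head (crop row ~330). The yellow plunger between pad and jaw (rows 380 to 472) still shows its full length.

```bash
python3 - <<'E'
from h import *
import pickle
c=pickle.load(open("w5.pkl","rb"))
f=lambda v,z:cx(v/3.6*1.4,z,c)
print("head",f(90,.092),f(325,.092),"anvil",f(40,.08),"pad front",f(335,.068),"back",f(381,.068),"jaw front",f(473,.068))
print((get_obs()["tool_pos"][:2]-O)@X)
E
```

```text
head 9.9 45.7 anvil -0.7 pad front 45.8 back 53.9 jaw front 70.5
0.13951945436660695
```

>>> {"fn": "servo_tool", "kwargs": {
  "targets": [
    [-0.15,0,0,0],
    [-0.3,0,0,0],
    [-0.45,0,0,0],
    [-0.45,0,0,0]
  ]
}}

```text
time: 15.45
tool_pos: [0.5938, -0.0816, 0.1381]
ee_rot: [3.14, -0.007, 1.816]
wrist_force: [-3.1, 10.8, 6.4]
width: 0.0003
finger_force: 5.5
```

>>> {"fn": "servo_tool", "kwargs": {
  "targets": [
    [0.5,0,0,0],
    [1.0,0,0,0],
    [1.5,0,0,0],
    [2.0,0,0.2,0],
    [2.6,0,0.2,0],
    [2.6,0,0.2,0]
  ]
}}

```text
time: 16.2
tool_pos: [0.5876, -0.06, 0.1343]
ee_rot: [-3.141, 0.0, 1.814]
wrist_force: [0.4, -0.7, -0.0]
width: 0.0006
finger_force: 0.0
```

>>> {"fn": "servo_tool", "kwargs": {
  "targets": [
    [-0.3,0,0,0],
    [-0.6,0,0,0],
    [-0.8,0,0,0],
    [-1.0,0,0,0],
    [-1.15,0,0,0],
    [-1.3,0,0,0],
    [-1.45,0,0,0],
    [-1.6,0,0,0]
  ]
}}

```text
time: 17.2
tool_pos: [0.5914, -0.0728, 0.1362]
ee_rot: [3.14, -0.006, 1.815]
wrist_force: [-3.8, 8.4, 7.2]
width: 0.0004
finger_force: 4.7
```

```bash
cat > m.py <<'E'
from h import *
import pickle,sys
n=sys.argv[1];o=get_obs();print((o["tool_pos"][:2]-O)@X,o["tool_pos"][2],o["wrist_force"],o["wrist_force"][:2]@-X);c=camera_model("wrist")
im=snapshot("wrist");pickle.dump(c,open(f"w{n}.pkl","wb"))
r=im[0:200,180:400]
# column profile near plunger and pad
col=cv2.resize(r,(792,720))[:600]
hsv=cv2.cvtColor(col,cv2.COLOR_BGR2HSV);H,S,V=[hsv[...,i].astype(int) for i in range(3)]
yel=((H>20)&(H<34)&(S>215)&(V>70))[:,340:385].mean(1)>.5;red=(((H<4)|(H>176))&(S>200)&(V>70))[:,270:450].mean(1)>.5
f=lambda v,z:cx(v/3.6*1.4,z,c)
for nm,m in(("yellow",yel),("red",red)):
    i=np.flatnonzero(m)
    if len(i): print(nm,i[0],i[-1],f(i[0],.068),f(i[-1],.068))
cv2.imwrite(f"pics/w{n}.png",col)
E
python3 m.py 6
```

```text
0.13328515830829102 0.13618460317289208 [-3.76965338  8.40410577  7.18600639] 9.066382982054613
yellow 383 471 48.4 64.2
red 339 359 40.7 44.2
```

>>> {"fn": "servo_tool", "kwargs": {
  "targets": [
    [-0.15,0,0,0],
    [-0.3,0,0,0],
    [-0.45,0,0,0],
    [-0.6,0,0,0],
    [-0.7,0,0,0],
    [-0.8,0,0,0],
    [-0.9,0,0,0],
    [-0.9,0,0,0]
  ]
}}

```text
time: 18.25
tool_pos: [0.5937, -0.0814, 0.136]
ee_rot: [3.14, -0.006, 1.815]
wrist_force: [-3.3, 8.9, 6.6]
width: 0.0002
finger_force: 4.8
```

```bash
python3 m.py 7
```

```text
0.14220388629668615 0.13601146070880468 [-3.2736151   8.86883836  6.56421291] 9.397321357653478
yellow 318 395 46.0 59.5
red 264 296 36.8 42.2
```

>>> {"fn": "servo_tool", "kwargs": {
  "targets": [
    [0.5,0,0,0],
    [1.0,0,0,0],
    [1.5,0,0,0],
    [2.0,0,0.2,0],
    [2.4,0,0.2,0],
    [2.4,0,0.2,0]
  ]
}}

```text
time: 19.05
tool_pos: [0.5879, -0.0611, 0.1323]
ee_rot: [-3.141, 0.0, 1.814]
wrist_force: [0.0, -0.6, 0.3]
width: 0.0005
finger_force: 0.0
```

>>> {"fn": "servo_tool", "kwargs": {
  "targets": [
    [-0.3,0,0,0],
    [-0.5,0,0,0],
    [-0.7,0,0,0],
    [-0.85,0,0,0],
    [-1.0,0,0,0],
    [-1.1,0,0,0],
    [-1.2,0,0,0],
    [-1.2,0,0,0]
  ]
}}

```text
time: 20.05
tool_pos: [0.5901, -0.0686, 0.1339]
ee_rot: [3.141, -0.008, 1.816]
wrist_force: [-5.2, 11.9, 8.9]
width: 0.0008
finger_force: 6.3
```

```bash
python3 m.py 8
```

```text
0.12890807677807253 0.13391854669169478 [-5.22867647 11.94165781  8.86149773] 12.851807411722435
yellow 390 463 45.2 58.1
red 344 371 37.1 41.8
```

>>> {"fn": "servo_tool", "kwargs": {
  "targets": [
    [-0.1,0,0,0],
    [-0.2,0,0,0],
    [-0.3,0,0,0],
    [-0.4,0,0,0],
    [-0.4,0,0,0]
  ]
}}

```text
time: 20.72
tool_pos: [0.5909, -0.0718, 0.1345]
ee_rot: [3.141, -0.009, 1.816]
wrist_force: [-5.5, 13.1, 9.9]
width: 0.0003
finger_force: 7.3
```

```bash
python3 m.py 9
```

```text
0.13216182496368045 0.13449138092355367 [-5.5009709  13.09260449  9.92467029] 14.034438993955156
yellow 373 523 45.3 72.2
red 326 358 37.1 42.7
```

View pics/w9.png

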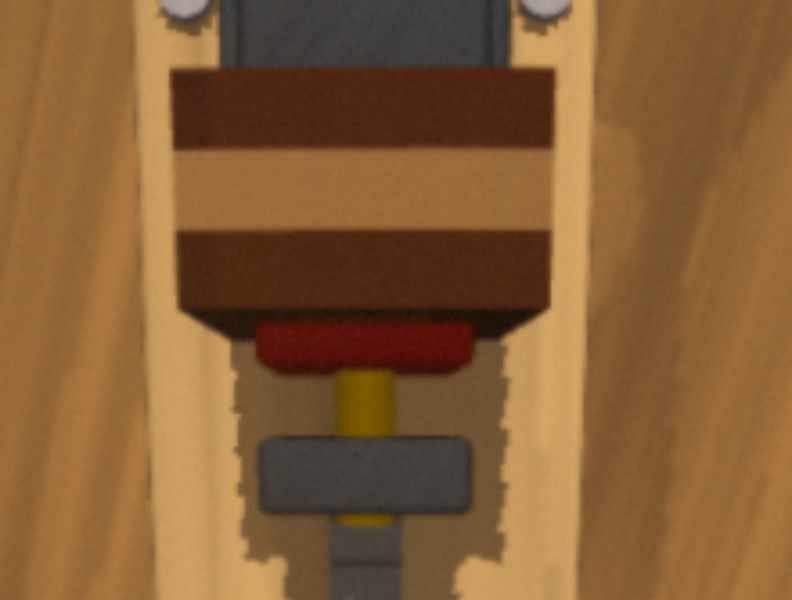

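The head is square against the anvil. The visible plunger runs from row 372 to 437, so the pad is pressed in roughly 4.5 mm and needs a few more.

>>> {"fn": "servo_tool", "kwargs": {
  "targets": [
    [-0.08,0,0,0],
    [-0.16,0,0,0],
    [-0.24,0,0,0],
    [-0.32,0,0,0],
    [-0.38,0,0,0],
    [-0.38,0,0,0]
  ]
}}

```text
time: 21.52
tool_pos: [0.5917, -0.075, 0.1349]
ee_rot: [3.141, -0.01, 1.817]
wrist_force: [-7.2, 13.6, 11.1]
width: 0.0006
finger_force: 7.8
```

```bash
sed -i 's/    if len(i): print/    if len(i): i=np.split(i,np.flatnonzero(np.diff(i)>5)+1)[0]; print/' m.py; python3 m.py 10; python3 - <<'E'
from h import *
import pickle
c=pickle.load(open("w9.pkl","rb"));f=lambda v:cx(v/3.6*1.4,.068,c);print("w9",f(373),f(437))
E
```

```text
0.13555791140608836 0.13489476066039027 [-7.16145198 13.55841694 11.14665244] 14.888087196024888
yellow 356 405 45.7 54.3
red 306 338 37.1 42.6
w9 45.3 56.6
```

>>> {"fn": "servo_tool", "kwargs": {
  "targets": [
    [0,0,0,0],
    [0,0,0,0],
    [0,0,0,0],
    [0,0,0,0],
    [0,0,0,0],
    [0,0,0,0],
    [0,0,0,0],
    [0,0,0,0]
  ]
}}

```text
time: 22.58
tool_pos: [0.5917, -0.0751, 0.1349]
ee_rot: [3.141, -0.01, 1.817]
wrist_force: [-6.9, 13.3, 11.8]
width: 0.0002
finger_force: 7.8
```

```bash
python3 m.py 11; python3 -c "
from bench import *
print(close_job())"
```

```text
0.13557562988923139 0.13489048693846695 [-6.87874568 13.25440558 11.79740407] 14.524718309660031
yellow 356 405 45.7 54.3
red 306 339 37.1 42.8
the job is handed in; nothing more can be done
None
```

I handed the job in at about 22.6 s with the head square against the anvil, the pad pressed in about 7.4 mm by my camera estimate, and the fingers holding the trigger pulled with about 14.5 N; no verdict came back.

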